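# Fetch the hidden grating plate from the caddy and show it to the tag reader

## Task

Lift the lid of the steel caddy, which has a bar handle, and lay it right back so that it stays open, then draw the grating plate (the one with small round holes, a round tag and the wide pull tab) up out of its guides. Hold it upright before the tag reader, its tag (either face) level with and centred on the dark window, square to it and about 5 cm away, touching neither the reader nor anything else but the gripper. Finish while holding it still there; leave the lid open, the slicing plate in its compartment and everything else on the worktop as it stands.

Things in the scene. Friction and masses are not known exactly. Their poses are not given: they have to be found in the camera images.
- caddy: the caddy: steel box with a hinged steel lid, fixed to the worktop, 142 deep, 264 wide, 79 high without the handle. Origin at its underside, middle of its width; axes as hinge. Under the lid: 3 compartments side by side along y, each 123 long in x (x = -65 to 58). Dividers are 63 high, outer walls 75. The middle one is empty; each outer one (centres y = +86.5 and -86.5) holds a plate on edge (mm, rad).
- caddy_lid (a joint): lid of the caddy; its hinge is on the side away from the robot. 0 = shut; grows as the free edge (robot side) swings up and back; 1.57 = upright, stop at 1.83. Let go before upright it falls shut; let go from about 1.65 on it tips back and stays open. Open, its edge stands 220 above the worktop. A few newtons lift it (mm, rad).
- handle (a point): middle of the lid's round black bar handle, moves with the lid. Bar 10 thick, 100 long between two end posts, parallel to the hinge. When shut it is 126 nearer the robot than the hinge line, 33 above the hinge's height (110 above the worktop), 27 free beneath it. Axes when shut as hinge; they turn with the lid (z = out of the lid's top face) (mm, rad).
- hinge (a point): point on the lid's hinge line, middle of its length, 77 above the worktop; fixed. Axes: x horizontal, from the hinge towards the robot side; y along the hinge line; z up (mm, rad).
- grater_center (a point): centre of the grating plate's face: small round holes, white round tag (20) here on both faces. Steel, 106 long (x), 6 thick (y), 54 high (z, up), 0.11 kg. Wide pull tab on top: 60 long, 6 thick, 27 to 42 above this point. Starts under the lid, in the left or right compartment, length square to the hinge, ends in guide strips 32 high (2 play each side); 30 free each side of the tab (mm, rad).
- slicer_center (a point): centre of the slicing plate in the other outer compartment: same size and stance as the grating plate, but with one long slot, no tag and a narrow pull tab only 26 mm long. To be left there (mm, rad).
- window (a point): centre of the reader's dark window (84 wide, 58 high), 140 above the worktop. x axis: level, into the head, so the window looks along -x, roughly towards the robot; y: along the window; z up (mm, rad).
- reader: tag reader fixed to the worktop: grey head 110 wide, 84 high, 34 deep, its top 182 above the worktop, on a post and a flat foot 10 high that begins 20 in front of the window. Origin on the worktop under the window (mm, rad).
- ramekin_c: bystander: white ribbed ramekin, 82 mm across, 42 mm high; origin at the centre of its underside
- garlic_1: bystander: garlic bulb, about 60 mm; origin at the centre of its underside
- timer: bystander: white wind-up kitchen timer, 68 mm across, 51 mm high; origin at the centre of its underside
- deli_b: bystander: tall white cup, 97 mm across, 103 mm high; origin at the centre of its underside
- tomato_1: bystander: tomato, about 70 mm; origin at the centre of its underside
- lemon_1: bystander: lemon, 78 x 55 x 56 mm; origin at the centre of its underside

How it is judged (in metres and radians):
On the way, in this order (a step that is already met when the one before it is completed fails the run):
1. the lid stands open past upright by itself, the grating plate still in the caddy (value of joint caddy_lid above 1.6 rad and contact force between caddy_lid and the fingers below 0.1 N and z of grater_center in the frame of hinge below -0.03 m), for 0.3 s.
2. the grating plate has been drawn up clear of the open caddy, held by the fingers (z of grater_center in the frame of hinge above 0.032 m and contact force between grater and the fingers above 1 N and value of joint caddy_lid above 1.5 rad), for 0.1 s.
At the end, for the whole second after the job is handed in: The plate is held still and upright (0.3 rad) by the fingers only, its centre 15-90 mm in front of the window, within 25 mm sideways and 22 mm in height of its centre, square to it within 0.3 rad; lid open past 1.5 rad; slicing plate within 15 mm of its start (value of joint caddy_lid above 1.5 rad and x of grater_center in the frame of window between -0.09 and -0.015 m and y of grater_center in the frame of window between -0.025 and 0.025 m and z of grater_center in the frame of window between -0.022 and 0.022 m and angle between the y axis of grater_center and the x axis of window, either way round below 0.3 rad and angle between grater_center's own z axis and vertical below 0.3 rad and contact force between grater and the fingers above 1 N and contact force between grater and reader below 0.05 N and contact force between grater and caddy below 0.05 N and contact force between grater and slicer below 0.05 N and z of slicer_center in the frame of hinge below -0.035 m and distance of slicer_center from where it was at the start of the episode below 0.015 m and linear speed of grater below 0.03 m/s and angular speed of grater below 0.3 rad/s); the arm keeps its last pose, push and grip.
It fails at once if a bystander is pushed more than 3 cm from its place or tipped over (distance of any of ramekin_c, garlic_1, timer, deli_b, tomato_1, lemon_1 from where it was at the start of the episode above 0.03 m or angle between any of ramekin_c, timer, deli_b's own z axis and vertical above 0.5 rad).
It fails at once if the slicing plate is drawn up out of its place (z of slicer_center in the frame of hinge above -0.03 m).
It fails at once if the plate or the gripper strikes or leans on the reader with more than 15 N (contact force between any of grater, the fingers and reader above 15 N).
It also fails if it takes over 61 s, if anything falls off the work surface, if the arm or the gripper's body presses on something with over 40 N, if the wrist force passes 120 N, or if a joint passes its speed limit or range.

## Robot

A 7-joint arm with a two-finger parallel gripper is mounted at the origin on a cart in front of the work surface, level with it; the furniture and walls round the work are solid. World frame = base frame: x ahead of the robot, y to its left, z up, the work surface at z = 0. Lengths are in mm, angles in rad, forces in N, time in s.
With the tool pointing down it reaches from about 350 to 900 mm from the base axis. Payload 19.9 kg.
Tool frame: the origin (TCP) lies at the very end of the fingers, on their centre line; the grasp point (between the pads) lies pinch_z behind it (pinch_z is the distance from the TCP to the grasp point, in mm); z points along the fingers, x is the direction in which the jaws open and shut, and the axes are right-handed (so a half turn about z gives the same grasp; the last joint's range is limited). The gripper opens to 94 mm and grips with 3 to 60 N. Pads are 16 mm wide; open, the fingers measure 119 mm over their backs; the gripper's body (75 mm by 177 mm) begins 78 mm behind the grasp point.
Start: joints at [-1.234, 0.417, -0.01, 1.614, 0.005, 1.111, -0.053], TCP at [231.117, 580.675, 205.425] pointing down, gripper open.
Joint ranges: [-2.81, 2.81], [-0.39, 2.02], [-1.27, 1.25], [0.06, 2.57], [-1.19, 4.33], [0.19, 2], [-2.82, 2.82]. Speed limits (rad/s): [1.89, 1.89, 2.39, 2.39, 3.01, 3.01, 3.01].

## Interface

Orientations are given as a unit quaternion [w, x, y, z].
In Python, from workcell import get_obs, grab_frame, finish_job, spot_in, pinch_z gives the robot as it stands. The module is installed in compiled form; this text tells all that it offers.
- The arm moves only by the tool apply_moves, never from a script. Its argument "deltas" is a list of rows, each a list of 7 numbers: the shift along the tool's x, y, z in m, then the turn, a rotation vector about the tool's x, y, z in rad, then the closure in counts, from 0 (fully open) to 255 (shut). A call has exactly 5 rows; each row shifts and turns the commanded pose from where the row before left it, along the tool's axes as they then stand; what a row does not reach is not made up. A row lasts 1/10 s, in which the tool goes at most 50 mm and 8.59 degrees, less where a joint would pass 70% of its speed; a pose out of reach is approached as far as the arm can. A call with a gripper value outside its range is refused whole. The fingers move at their own pace and stop on an object; "grip_force" is the grip in N (left out, the last holds). Time passes only in rows, so rows that do not move let the fingers close, or fill a call up. It gives the time, the measured TCP pose, the force and the opening at its end, in the units of the state.
- get_obs(): the state, without advancing time (a new reading comes with each control period).
- grab_frame(name): name is "scene" or "top"; returns a dict with "color" (384x512x3 uint8, blue, green, red), "depth" (384x512 float32, mm along the optical axis (not along the pixel's ray), 0 where there is no reading), "fx", "fy", "cx", "cy" (pixels), "k1" (the pictures are not rectified: a ray, as slopes to the right and down, at radius r is drawn at 1 + k1 r^2 times it, then the intrinsics apply), "cam_to_world" (4x4, takes a point from camera to world coordinates). Camera axes: x right, y down, z forward; pixel columns grow to the right and rows downward; lengths in mm; the calibration is good to about 2 mm. A picture is of the moment at which its call begins.
- finish_job(): hands the job in, once; it reports no verdict.
Trained networks look in a picture, given as the dict that the camera call returned (one of the last four; its "shot" number tells which), for a name from the list of things; names that differ only in an ending like _2 or _b are one class to them, and where a whole thing is asked for, a point or a joint stands for the part that bears it (a point fixed in the world has none). Each returns a list of dicts, best first, with "conf" (0 to 1); they miss things now and then, are a little off and sometimes report something else, mostly with a low value. They report only what shows in the picture. A call takes as long as a camera call.
- spot_in(picture, name): "extent" ([left, top, right, bottom] in pixels, round what is visible of it).
The state is a dict: "time": time; "joint_positions": joint angles; "dq": joint speeds; "joint_efforts": joint torques, N m; "tcp_pos": TCP position; "tool_rot": TCP orientation; "force": force on the tool from outside, world axes, zero at the start; "wrist_torque": the same for the moment, N m; "grip_width": finger opening in mm.
Only numpy, scipy, OpenCV 4.12 (cv2) and the standard library are available. Lean on these libraries where they do the work, as an engineer would, in place of code of your own. Each camera call takes 0.05 s, during which the arm holds its last target. There are 200 camera calls.

## Working session

There is one attempt and no reset: what is moved stays moved. The work goes in short steps, Python scripts to look and compute and a tool call to move; the robot and the scene stay as the last step left them, time stands still between calls to the robot, and variables do not carry over. Pictures are saved under pics/ and viewed, about 8 in all and at most 12, crops included, and the job is handed in when it is done.

Besides the shell and the picture viewer there is one more tool, called after ">>>" as name([rows], argument=value, ...), one row to a line, values as JSON. apply_moves: Moves the arm, as the interface text tells. Its arguments: {"type":"object","properties":{"deltas":{"type":"array","items":{"type":"array","items":{"type":"number"}}},"grip_force":{"type":"number"}},"required":["deltas"]}

```bash
mkdir -p pics
cat > h.py <<'E'
import numpy as np, cv2
from workcell import get_obs, grab_frame, finish_job, spot_in, pinch_z
def cloud(f):
    h,w=f["depth"].shape
    K=np.array([[f["fx"],0,f["cx"]],[0,f["fy"],f["cy"]],[0,0,1.]])
    uv=np.stack(np.meshgrid(np.arange(w),np.arange(h)),-1).reshape(-1,1,2).astype(float)
    r=cv2.undistortPoints(uv,K,np.array([f["k1"],0,0,0.])).reshape(h,w,2)
    P=np.dstack([r,np.ones((h,w))])*f["depth"][...,None]
    T=np.array(f["cam_to_world"]); P=P@T[:3,:3].T+T[:3,3]
    P[f["depth"]==0]=np.nan
    return P
E
python3 - <<'E'
from h import *
o=get_obs(); print(pinch_z,{k:np.round(v,3) for k,v in o.items()})
fs=[]
for n in("scene","top"):
    f=grab_frame(n); fs.append(f["color"]); P=cloud(f); np.save(n+"0.npy",P)
    print(n,np.round(f["cam_to_world"],2).tolist())
    for k in["caddy","handle","caddy_lid","reader","window","ramekin_c","garlic_1","timer","deli_b","tomato_1","lemon_1"]:
        try: r=spot_in(f,k)[:1]
        except Exception as e: print(k,e); continue
        for d in r:
            l,t,R,b=map(int,d["extent"]); Q=P[t:b+1,l:R+1].reshape(-1,3)
            print(k,round(d["conf"],2),(l,t,R,b),np.round(np.nanmedian(Q,0)),np.round(P[(t+b)//2,(l+R)//2]))
cv2.imwrite("pics/s.png",cv2.resize(fs[0],(800,600)));cv2.imwrite("pics/t.png",cv2.resize(fs[1],(800,600)))
E
```

```text
18.8 {'time': np.float64(0.0), 'joint_positions': array([-1.234,  0.418, -0.01 ,  1.614,  0.005,  1.111, -0.053]), 'dq': array([-0.002, -0.   , -0.   ,  0.   , -0.   , -0.001,  0.001]), 'joint_efforts': array([-0.0000e+00, -8.5126e+01,  6.3900e-01, -4.2600e+01, -4.9000e-02,
        1.9000e-02,  0.0000e+00]), 'tcp_pos': array([230.998, 580.35 , 204.822]), 'tool_rot': array([ 0.   ,  0.828,  0.561, -0.   ]), 'force': array([-0.024, -0.319, -0.272]), 'wrist_torque': array([-0.008,  0.045, -0.027]), 'grip_width': np.float64(93.917)}
scene [[0.64, -0.39, 0.66, -864.84], [-0.77, -0.31, 0.56, -1178.87], [-0.01, -0.87, -0.5, 1163.01], [0.0, 0.0, 0.0, 1.0]]
caddy 0.74 (252, 210, 324, 259) [ 459. -218.   34.] [ 443. -264.   82.]
handle 0.72 (255, 210, 328, 249) [ 494. -204.   57.] [ 437. -282.  116.]
caddy_lid 0.91 (253, 209, 322, 245) [ 495. -186.   73.] [ 445. -256.  111.]
reader 0.93 (202, 173, 231, 213) [512. 206.   9.] [509. 190.  81.]
window 0.63 (201, 169, 231, 216) [512. 212.   6.] [488. 169. 102.]
ramekin_c 0.55 (223, 216, 239, 235) [413.  17.  19.] [427.  27.  14.]
deli_b 0.47 (164, 
[... 393 characters left out ...]
0.7 (281, 177, 358, 218) [ 495. -229.   77.] [ 497. -226.   78.]
caddy_lid 0.92 (280, 177, 352, 217) [ 497. -216.   78.] [ 496. -216.   79.]
reader 0.72 (278, 178, 360, 219) [ 492. -227.   77.] [ 493. -227.   75.]
window 0.66 (176, 180, 213, 208) [488. 209.  12.] [479. 199. 173.]
ramekin_c 0.94 (245, 213, 265, 237) [399.  -4.   6.] [400.  -4.   8.]
garlic_1 0.61 (251, 165, 263, 180) [589.  -7.  34.] [586.  -6.  59.]
timer 0.68 (118, 151, 138, 168) [628. 469.  26.] [628. 468.  37.]
deli_b 0.71 (92, 193, 129, 217) [452. 503.  69.] [451. 504.  73.]
tomato_1 0.85 (378, 168, 398, 189) [ 577. -487.   43.] [ 578. -483.   53.]
lemon_1 0.55 (387, 201, 408, 215) [ 470. -515.   39.] [ 469. -512.   50.]
```

View pics/s.png

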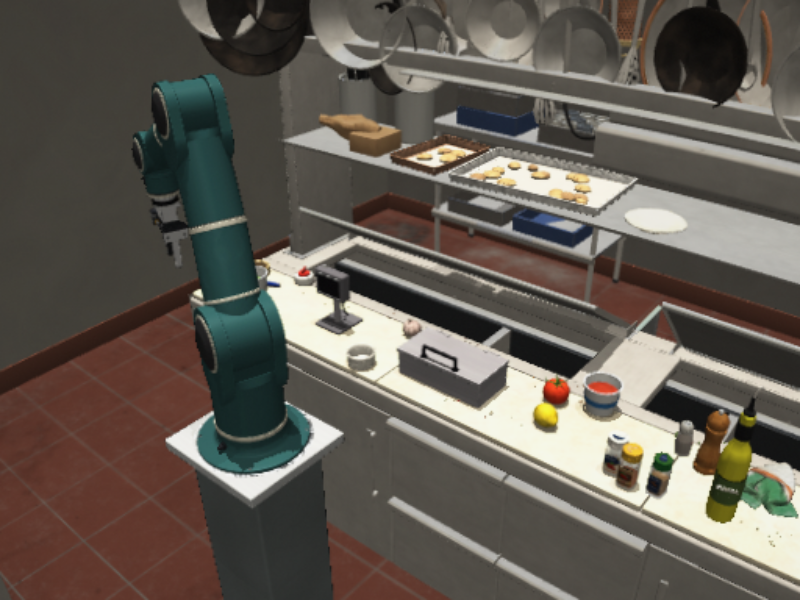

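View pics/t.png

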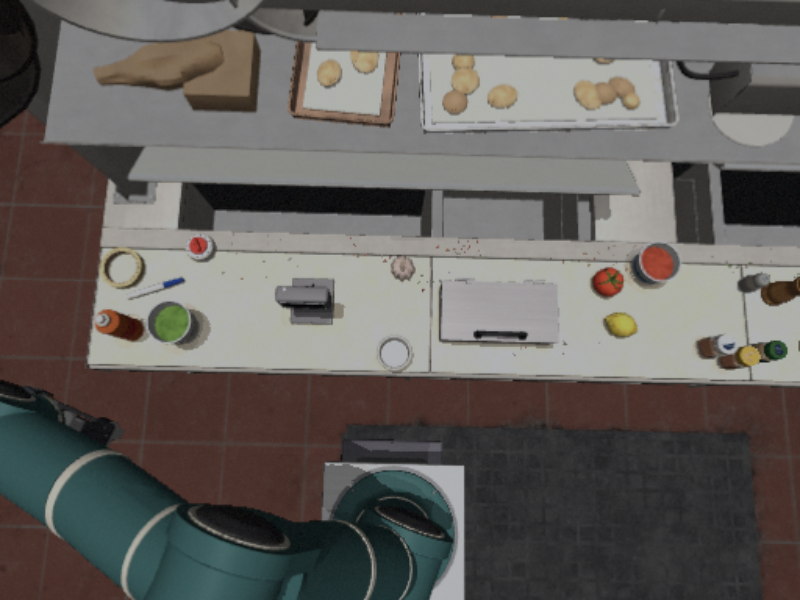

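Run:
```python
from h import *
T=np.load("top0.npy").reshape(-1,3);S=np.load("scene0.npy").reshape(-1,3)
def sel(P,b): 
    b=np.array(b); return P[np.all((P>b[:,0])&(P<b[:,1]),1)]
def rect(n,Q):
    r=cv2.minAreaRect(Q[:,:2].astype(np.float32)); print(n,len(Q),np.round(r[0],1),np.round(r[1],1),round(r[2],1),'med',np.round(np.median(Q,0),1))
for n,P in(("T",T),("S",S)):
    rect(n+"lid",sel(P,[(380,620),(-400,-50),(70,90)]))
    rect(n+"hnd",sel(P,[(380,620),(-400,-50),(98,130)]))
    rect(n+"head",sel(P,[(380,620),(80,320),(100,195)]))
    rect(n+"headtop",sel(P,[(380,620),(80,320),(172,195)]))
    rect(n+"foot",sel(P,[(380,620),(80,320),(6,25)]))
Q=sel(T,[(400,600),(-400,-50),(70,90)])
e=[]
for y in range(-320,-120,10):
    q=Q[abs(Q[:,1]-y)<5]; e.append((y,q[:,0].min(),q[:,0].max()))
e=np.array(e); print(np.round(e).tolist(),np.polyfit(e[:,0],e[:,1],1),np.polyfit(e[:,0],e[:,2],1))
print(np.round(sel(T,[(380,620),(80,320),(172,195)])).tolist())
# head front face plane from scene
Q=sel(S,[(380,620),(80,320),(104,178)]);print(np.round(Q[::6]).tolist())
# shelf obstacles
for x in range(560,1100,60):
    q=sel(T,[(x,x+60),(-350,300),(-500,2000)]); print(x,np.round(np.nanpercentile(q[:,2],[1,50,99])) if len(q) else None)
```

```text
Tlid 2799 [ 492.7 -228.5] [265.5 142.9] 89.8 med [ 491.7 -226.5   77.8]
Thnd 93 [ 435.1 -227.5] [108.7   9.5] 89.8 med [ 434.7 -226.4  113.6]
Thead 496 [502.6 204.2] [110.6  47.5] 89.5 med [490.7 202.4 179. ]
Theadtop 361 [497.2 204.8] [109.7  35.9] 88.8 med [496.1 204.2 180.4]
Tfoot 382 [508.3 197.3] [227.8 226.7] 5.5 med [489.3 199.3   9.3]
Slid 1267 [ 492.4 -229.3] [274.6 151. ] 89.4 med [ 491.2 -244.1   79.3]
Shnd 67 [ 436.  -230.6] [ 17.3 108.9] 1.8 med [ 435.1 -234.2  113.8]
Shead 409 [499.1 196.8] [120.   49.6] 87.2 med [489.1 185.2 153.9]
Sheadtop 119 [499.  194.9] [109.1  49.6] 87.2 med [495.2 194.1 181.4]
Sfoot 335 [499.4 202.4] [236.3 237.4] 87.9 med [504.  190.6   9.8]
[[-320.0, 421.0, 561.0], [-310.0, 421.0, 561.0], [-300.0, 424.0, 561.0], [-290.0, 424.0, 564.0], [-280.0, 423.0, 560.0], [-270.0, 423.0, 556.0], [-260.0, 422.0, 555.0], [-250.0, 423.0, 555.0], [-240.0, 422.0, 555.0], [-230.0, 422.0, 555.0], [-220.0, 422.0, 558.0], [-210.0, 422.0, 558.0], [-200.0, 422.0, 558.0], [-190.0, 422.0, 558.0], [-180.0, 422.0, 557.0], [-170.0, 424.0, 564.0], [-160.0, 424.0, 564.0], [
[... 9145 characters left out ...]
136.0], [481.0, 152.0, 152.0], [511.0, 145.0, 141.0], [486.0, 215.0, 123.0], [488.0, 178.0, 135.0], [484.0, 137.0, 150.0], [486.0, 235.0, 112.0], [484.0, 194.0, 127.0], [487.0, 160.0, 136.0], [511.0, 145.0, 131.0], [484.0, 201.0, 119.0], [486.0, 165.0, 130.0], [499.0, 140.0, 133.0], [485.0, 202.0, 113.0], [484.0, 163.0, 127.0], [501.0, 142.0, 126.0], [485.0, 190.0, 112.0], [490.0, 157.0, 121.0], [522.0, 150.0, 110.0], [486.0, 160.0, 117.0], [511.0, 146.0, 111.0], [485.0, 146.0, 117.0], [491.0, 159.0, 105.0]]
560 [-9. -0. 62.]
620 [-14.  -1.   7.]
680 [ -3. 443. 722.]
740 [163. 461. 752.]
800 [-400.  436.  493.]
860 [-404.  436.  492.]
920 [-429. -369.  456.]
980 [-499. -483. -462.]
1040 None
```

Run:
```python
from h import *
P=np.load("top0.npy")
for c in(290,320,350): print([tuple(np.round(P[r,c]).astype(int)) for r in range(90,180,7)])
T=P.reshape(-1,3);S=np.load("scene0.npy").reshape(-1,3)
Q=np.vstack([T,S]);m=np.linalg.norm(Q[:,:2]-[231,580],axis=1)<220
Q=Q[m&(Q[:,2]>180)]
u=np.array([.371,.929]);v=np.array([.929,-.371]);d=Q[:,:2]-[231,580]
for z in range(180,900,40):
    k=(Q[:,2]>=z)&(Q[:,2]<z+40)
    if k.any(): print(z,k.sum(),"radial",np.round([ (d[k]@u).min(),(d[k]@u).max()]),"lat",np.round([(d[k]@v).min(),(d[k]@v).max()]))
```

```text
[(np.int64(725), np.int64(-84), np.int64(437)), (np.int64(707), np.int64(-85), np.int64(432)), (np.int64(808), np.int64(-114), np.int64(158)), (np.int64(770), np.int64(-111), np.int64(186)), (np.int64(733), np.int64(-108), np.int64(215)), (np.int64(936), np.int64(-171), np.int64(-384)), (np.int64(903), np.int64(-172), np.int64(-393)), (np.int64(866), np.int64(-172), np.int64(-391)), (np.int64(832), np.int64(-173), np.int64(-396)), (np.int64(678), np.int64(-131), np.int64(2)), (np.int64(653), np.int64(-133), np.int64(-9)), (np.int64(624), np.int64(-132), np.int64(-4)), (np.int64(595), np.int64(-131), np.int64(5))]
[(np.int64(728), np.int64(-167), np.int64(434)), (np.int64(708), np.int64(-166), np.int64(434)), (np.int64(809), np.int64(-218), np.int64(160)), (np.int64(774), np.int64(-213), np.int64(184)), (np.int64(739), np.int64(-209), np.int64(207)), (np.int64(933), np.int64(-316), np.int64(-364)), (np.int64(907), np.int64(-321), np.int64(-392)), (np.int64(872), np.int64(-321), np.int64(-394)), (np.int64(837), np.int64(-321), np.int64(-396)), (np.int64(682), np.int64(-247), np.int64(-
[... 681 characters left out ...]
nt64(630), np.int64(-360), np.int64(-2)), (np.int64(601), np.int64(-358), np.int64(3))]
180 28 radial [-70.  56.] lat [-9.  9.]
220 92 radial [-71.  52.] lat [-12.  12.]
260 34 radial [-75. -45.] lat [-26.  11.]
300 372 radial [-99.  84.] lat [-36.  33.]
340 489 radial [-102.   93.] lat [-34.  34.]
380 221 radial [-54.  16.] lat [-45.  46.]
420 260 radial [-57.  34.] lat [-48.  46.]
460 183 radial [-55.  39.] lat [-53.  52.]
500 211 radial [-116.   14.] lat [-64.  63.]
540 393 radial [-174.   26.] lat [-64.  63.]
580 526 radial [-217.   23.] lat [-54.  59.]
620 1171 radial [-211.  -67.] lat [-43.  62.]
660 1548 radial [-219. -124.] lat [-38.  60.]
700 176 radial [-220. -201.] lat [-12.  33.]
```

>>> apply_moves([
  [0,0,0,0,0,0.119,0],
  [0,0,0,0,0,0.119,0],
  [0,0,0,0,0,0.119,0],
  [0,0,0,0,0,0.119,0],
  [0,0,0,0,0,0.119,0],
], grip_force=12)

```text
time: 1.7
tcp_pos: [231.1, 580.7, 205.4]
tool_rot: [0.0, 0.956, 0.292, -0.0]
force: [0.3, 1.0, -0.5]
grip_width: 93.5
```

>>> apply_moves([
  [0,0,0,0,0,0.119,0],
  [0,0,0,0,0,0.119,0],
  [0,0,0,0,0,0.119,0],
  [0,0,0,0,0,0.119,0],
  [0,0,0,0,0,0.119,0],
])

```text
time: 2.2
tcp_pos: [231.1, 580.7, 205.4]
tool_rot: [0.0, 1.0, -0.001, -0.0]
force: [-0.7, 0.1, -0.7]
grip_width: 93.9
```

>>> apply_moves([
  [0.0,0.04,0,0,0,0,0],
  [0.0,0.04,0,0,0,0,0],
  [0.014,0.04,0,0,0,0,0],
  [0.014,0.04,0,0,0,0,0],
  [0.014,0.04,0,0,0,0,0],
])

```text
time: 2.7
tcp_pos: [273.7, 379.2, 205.6]
tool_rot: [-0.0, 1.0, 0.001, 0.0]
force: [0.9, -0.7, 0.3]
grip_width: 94.3
```

>>> apply_moves([
  [0.016,0.04,0,0,0,0,0],
  [0.016,0.04,0,0,0,0,0],
  [0.016,0.04,0,0,0,0,0],
  [0.016,0.04,0,0,0,0,0],
  [0.016,0.04,0,0,0,0,0],
])

```text
time: 3.2
tcp_pos: [354.3, 179.3, 205.7]
tool_rot: [-0.0, 1.0, 0.001, 0.0]
force: [0.5, -0.6, 0.4]
grip_width: 93.6
```

>>> apply_moves([
  [0.012,0.042,0,0,0,0,0],
  [0.012,0.042,0,0,0,0,0],
  [0.012,0.042,0,0,0,0,0],
  [0.012,0.042,0,0,0,0,0],
  [0.012,0.042,0,0,0,0,0],
])

```text
time: 3.7
tcp_pos: [414.6, -30.7, 205.9]
tool_rot: [-0.0, 1.0, 0.001, 0.001]
force: [0.9, 1.6, 0.0]
grip_width: 94.0
```

>>> apply_moves([
  [0.006,0.04,0,0,0,0,0],
  [0.006,0.04,0,0,0,0,0],
  [0.005,0.04,0,0,0,0,100],
  [0.005,0.04,0,0,0,0,100],
  [0,0.038,0,0,0,0,100],
])

```text
time: 4.2
tcp_pos: [437.1, -228.5, 205.6]
tool_rot: [0.0, 1.0, 0.001, 0.0]
force: [1.3, 0.9, -0.2]
grip_width: 73.4
```

>>> apply_moves([
  [-0.002,0,0.03,0,0,0,120],
  [0,0,0.03,0,0,0,120],
  [0,0,0.03,0,0,0,120],
  [0,0,0.02,0,0,0,120],
  [0,0,0.002,0,0,0,120],
])

```text
time: 4.7
tcp_pos: [433.6, -226.6, 91.8]
tool_rot: [-0.0, 1.0, 0.001, -0.002]
force: [0.1, 0.0, -0.3]
grip_width: 49.8
```

>>> apply_moves([
  [0,0,0,0,0,0,255],
  [0,0,0,0,0,0,255],
  [0,0,0,0,0,0,255],
  [0,0,0,0,0,0,255],
  [0,0,0,0,0,0,255],
])

```text
time: 5.2
tcp_pos: [436.2, -226.9, 94.2]
tool_rot: [0.0, 1.0, 0.001, 0.001]
force: [23.9, 1.1, -8.4]
grip_width: 13.4
```

>>> apply_moves([
  [0,0,0,0,0,0,255],
  [0,0,0,0,0,0,255],
  [0,0,0,0,0,0,255],
  [0,0,0,0,0,0,255],
  [0,0,0,0,0,0,255],
])

```text
time: 5.7
tcp_pos: [438.4, -227.0, 94.6]
tool_rot: [0.001, 1.0, 0.002, 0.003]
force: [20.7, -0.1, -8.2]
grip_width: 9.4
```

Run:
```python
import numpy as np
r=np.hypot(126,33);a0=np.arctan2(33,126)
t=np.linspace(0,1.72,26);x=-r*np.cos(a0+t);z=r*np.sin(a0+t)
print(np.c_[np.diff(x),-np.diff(z)].round(4).tolist(), x[-1]-x[0],z[-1]-z[0])
```

```text
[[2.5667, -8.5839], [3.1507, -8.3871], [3.7199, -8.1507], [4.2714, -7.8757], [4.8027, -7.5634], [5.3113, -7.2154], [5.7947, -6.8332], [6.2508, -6.4186], [6.6773, -5.9737], [7.0721, -5.5006], [7.4335, -5.0014], [7.7598, -4.4785], [8.0493, -3.9345], [8.3007, -3.3718], [8.5129, -2.7932], [8.6848, -2.2014], [8.8156, -1.5991], [8.9046, -0.9893], [8.9516, -0.3748], [8.9562, 0.2415], [8.9184, 0.8566], [8.8384, 1.4677], [8.7166, 2.0718], [8.5535, 2.6661], [8.35, 3.2478]] 177.36335051234695 86.69463740763737
```

>>> apply_moves([
  [0.004,0,-0.001,0,0,0,255],
  [0,0,0,0,0,0,255],
  [0,0,0,0,0,0,255],
  [0,0,0,0,0,0,255],
  [0,0,0,0,0,0,255],
])

```text
time: 6.2
tcp_pos: [438.5, -226.9, 94.5]
tool_rot: [-0.0, 1.0, 0.001, -0.0]
force: [-2.4, 0.2, -0.4]
grip_width: 9.6
```

>>> apply_moves([
  [0.0026,0,-0.0086,0,0,0,255],
  [0.0032,0,-0.0084,0,0,0,255],
  [0.0037,0,-0.0082,0,0,0,255],
  [0.0043,0,-0.0079,0,0,0,255],
  [0.0048,0,-0.0076,0,0,0,255],
])

```text
time: 6.7
tcp_pos: [456.9, -226.9, 136.1]
tool_rot: [-0.0, 1.0, 0.001, -0.001]
force: [-7.3, 0.0, 2.0]
grip_width: 9.3
```

>>> apply_moves([
  [0.0053,0,-0.0072,0,0,0,255],
  [0.0058,0,-0.0068,0,0,0,255],
  [0.0063,0,-0.0064,0,0,0,255],
  [0.0067,0,-0.006,0,0,0,255],
  [0.0071,0,-0.0055,0,0,0,255],
])

```text
time: 7.2
tcp_pos: [487.8, -227.3, 168.4]
tool_rot: [-0.0, 1.0, 0.001, -0.001]
force: [-10.2, 1.0, 11.5]
grip_width: 9.3
```

>>> apply_moves([
  [0.0064,0,-0.0062,0,0,0,255],
  [0.0076,0,-0.0049,0,0,0,255],
  [0.008,0,-0.0043,0,0,0,255],
  [0.0083,0,-0.0034,0,0,0,255],
  [0.0085,0,-0.0028,0,0,0,255],
])

```text
time: 7.7
tcp_pos: [528.1, -227.1, 189.6]
tool_rot: [0.0, 1.0, 0.001, 0.0]
force: [-2.6, -3.1, -0.1]
grip_width: 9.4
```

>>> apply_moves([
  [0.0087,0,-0.0022,0,0,0,255],
  [0.0088,0,-0.0016,0,0,0,255],
  [0.0089,0,-0.001,0,0,0,255],
  [0.009,0,-0.0004,0,0,0,255],
  [0.009,0,0.0002,0,0,0,255],
])

```text
time: 8.2
tcp_pos: [572.6, -226.5, 193.6]
tool_rot: [-0.0, 1.0, 0.001, 0.0]
force: [-1.1, -4.1, 1.9]
grip_width: 9.7
```

>>> apply_moves([
  [0.009,0,0.0008,0,0,0,255],
  [0.0088,0,0.0014,0,0,0,255],
  [0.0088,0,0.002,0,0,0,255],
  [0.0086,0,0.0026,0,0,0,255],
  [0.0084,0,0.0032,0,0,0,255],
])

```text
time: 8.7
tcp_pos: [616.1, -226.3, 183.3]
tool_rot: [-0.0, 1.0, 0.001, -0.0]
force: [-0.2, -1.6, 1.5]
grip_width: 9.0
```

Run:
```python
from h import *
ims=[]
for n in("scene","top"):
    f=grab_frame(n); P=cloud(f); np.save(n+"1.npy",P)
    b=(180,130,340,270) if n=="scene" else (260,110,380,240)
    ims.append(cv2.resize(f["color"][b[1]:b[3],b[0]:b[2]],(400,int(400*(b[3]-b[1])/(b[2]-b[0])))))
    for k in("caddy_lid","grater_center","slicer_center"):
        print(n,k,[(round(d["conf"],2),np.round(d["extent"]).tolist()) for d in spot_in(f,k)[:2]])
h=max(i.shape[0] for i in ims)
cv2.imwrite("pics/a.png",np.hstack([cv2.copyMakeBorder(i,0,h-i.shape[0],0,0,0) for i in ims]))
```

```text
scene caddy_lid [(0.58, [276.0, 181.0, 329.0, 229.0]), (0.51, [202.0, 170.0, 230.0, 212.0])]
scene grater_center [(0.64, [301.0, 232.0, 315.0, 246.0])]
scene slicer_center [(0.6, [271.0, 218.0, 276.0, 233.0])]
top caddy_lid [(0.87, [329.0, 165.0, 368.0, 180.0])]
top grater_center [(0.47, [339.0, 187.0, 345.0, 213.0])]
top slicer_center []
```

View pics/a.png

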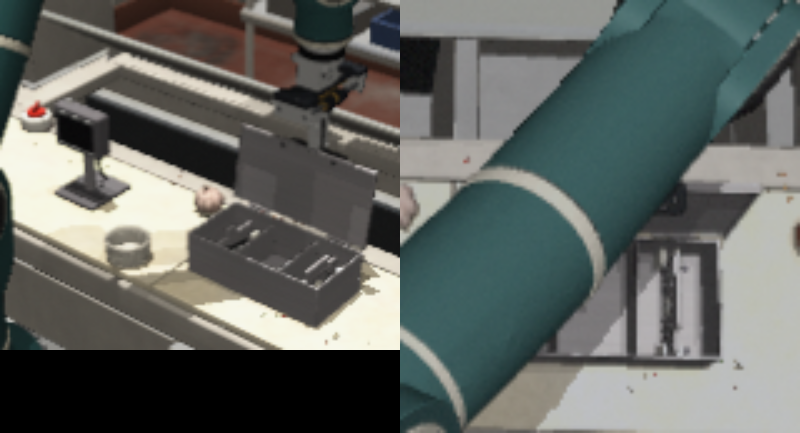

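Lid is past upright, and the right compartment (near crop px 320,268) seems to hold the wide-tab plate. Next I open slightly and rise.

>>> apply_moves([
  [0,0,0,0,0,0,205],
  [0,0,0,0,0,0,205],
  [0,0,0,0,0,0,205],
  [0,0,0,0,0,0,205],
  [0,0,-0.01,0,0,0,205],
])

```text
time: 9.6
tcp_pos: [614.9, -226.2, 193.1]
tool_rot: [-0.0, 1.0, 0.001, -0.001]
force: [-0.5, 0.1, -0.3]
grip_width: 18.8
```

>>> apply_moves([
  [0,0,-0.015,0,0,0,205],
  [0,0,-0.015,0,0,0,205],
  [0,0,-0.015,0,0,0,205],
  [0,0,-0.015,0,0,0,205],
  [-0.01,0,-0.01,0,0,0,205],
])

```text
time: 10.1
tcp_pos: [605.8, -226.5, 265.3]
tool_rot: [0.0, 1.0, 0.001, 0.001]
force: [0.8, 1.0, 0.4]
grip_width: 18.6
```

>>> apply_moves([
  [-0.04,0,0,0,0,0,205],
  [-0.04,0,0,0,0,0,205],
  [-0.04,0,0,0,0,0,205],
  [-0.04,0,0,0,0,0,205],
  [-0.04,0,0,0,0,0,205],
])

```text
time: 10.6
tcp_pos: [403.1, -227.0, 263.1]
tool_rot: [-0.0, 1.0, 0.001, -0.0]
force: [-0.4, -0.9, 1.4]
grip_width: 18.1
```

Run:
```python
from h import *
ims=[]
for n in("scene","top"):
    f=grab_frame(n); P=cloud(f); np.save(n+"2.npy",P); cv2.imwrite(n+"2.png",f["color"])
    b=(230,170,340,270) if n=="scene" else (260,140,380,240)
    ims.append(cv2.resize(f["color"][b[1]:b[3],b[0]:b[2]],(400,int(400*(b[3]-b[1])/(b[2]-b[0])))))
    for k in("caddy_lid","grater_center","slicer_center"):
        for d in spot_in(f,k)[:2]:
            l,t,R,bb=map(int,d["extent"]);Q=P[t:bb+1,l:R+1].reshape(-1,3); print(n,k,round(d["conf"],2),(l,t,R,bb),np.round(np.nanmedian(Q,0)))
h=max(i.shape[0] for i in ims)
cv2.imwrite("pics/b.png",np.hstack([cv2.copyMakeBorder(i,0,h-i.shape[0],0,0,0) for i in ims]))
```

```text
scene caddy_lid 0.87 (274, 182, 328, 229) [ 580. -211.  116.]
scene grater_center 0.69 (302, 233, 314, 242) [ 509. -318.   53.]
top caddy_lid 0.63 (281, 150, 366, 181) [ 587. -208.  137.]
top caddy_lid 0.32 (92, 190, 129, 219) [454. 504.  68.]
top slicer_center 0.58 (289, 187, 296, 215) [ 488. -138.   10.]
top slicer_center 0.36 (281, 153, 363, 175) [ 589. -208.  153.]
```

View pics/b.png

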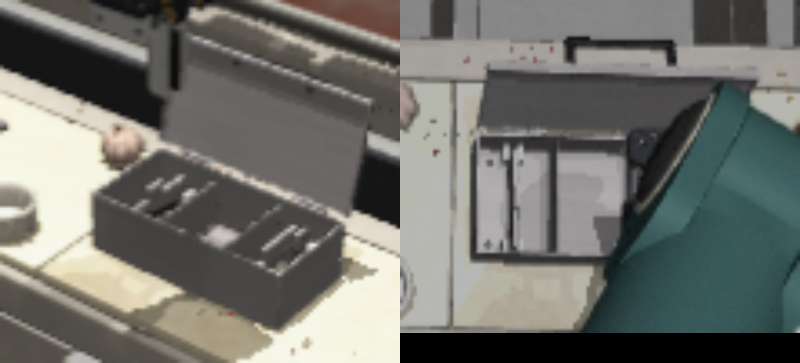

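Run:
```python
from h import *
for n in("top1","scene1","scene2","top2"):
    P=np.load(n+".npy").reshape(-1,3)
    for y0,y1 in((-345,-285),(-172,-112)):
        k=(P[:,0]>440)&(P[:,0]<548)&(P[:,1]>y0)&(P[:,1]<y1)&(P[:,2]>48)&(P[:,2]<100)
        print(n,y0,np.round(P[k]).astype(int).tolist())
    k=(P[:,0]>415)&(P[:,0]<600)&(P[:,1]>-400)&(P[:,1]<-60)&(P[:,2]>66)&(P[:,2]<84)
    print(n,"walls",np.nanpercentile(P[k],[2,50,98],axis=0).round().tolist())
a=cv2.imread("scene2.png")[205:265,245:330]; cv2.imwrite("pics/c.png",cv2.resize(a,(765,540),interpolation=cv2.INTER_CUBIC))
```

```text
top1 -345 [[541, -312, 49], [539, -314, 58], [537, -312, 49], [535, -313, 58], [533, -311, 51], [532, -314, 54], [531, -317, 59], [529, -311, 52], [528, -314, 56], [528, -317, 59], [526, -312, 49], [524, -313, 58], [524, -317, 58], [522, -311, 51], [521, -314, 56], [518, -314, 70], [519, -318, 69], [518, -311, 51], [517, -313, 59], [514, -313, 73], [514, -317, 73], [515, -311, 50], [512, -312, 64], [511, -314, 69], [511, -316, 73], [508, -311, 64], [508, -315, 66], [507, -317, 71], [507, -311, 50], [504, -311, 66], [503, -313, 73], [503, -316, 74], [504, -311, 50], [501, -311, 66], [500, -314, 69], [500, -317, 71], [499, -310, 53], [498, -312, 61], [496, -312, 75], [496, -316, 74], [497, -311, 49], [493, -310, 67], [493, -313, 72], [493, -317, 70], [490, -310, 67], [489, -313, 70], [489, -317, 70], [489, -311, 50], [487, -312, 61], [486, -313, 71], [486, -316, 71], [486, -311, 49], [484, -312, 60], [483, -314, 65], [483, -317, 67], [480, -312, 61], [479, -313, 70], [479, -316, 71], [478, -310, 50], [476, -311, 61], [474, -312, 74], [475, -316, 73], [473, -312, 59], [472, -313, 69], [
[... 5306 characters left out ...]
40, 60], [513, -144, 58], [509, -141, 56], [509, -144, 57], [502, -139, 73], [503, -143, 71], [500, -139, 68], [500, -143, 67], [496, -139, 71], [495, -142, 75], [496, -138, 48], [491, -138, 77], [492, -143, 70], [489, -139, 68], [488, -142, 73], [488, -138, 49], [483, -138, 79], [485, -143, 70], [480, -139, 76], [481, -143, 70], [478, -139, 68], [477, -142, 75], [477, -141, 54], [477, -145, 54], [473, -141, 56], [473, -145, 53], [468, -140, 64], [466, -141, 57], [463, -138, 52], [462, -141, 54], [458, -140, 61], [455, -141, 56], [452, -141, 53], [447, -141, 58], [445, -138, 49], [445, -141, 51], [441, -141, 56]]
top2 walls [[428.0, -251.0, 67.0], [540.0, -143.0, 74.0], [564.0, -99.0, 83.0]]
```

View pics/c.png

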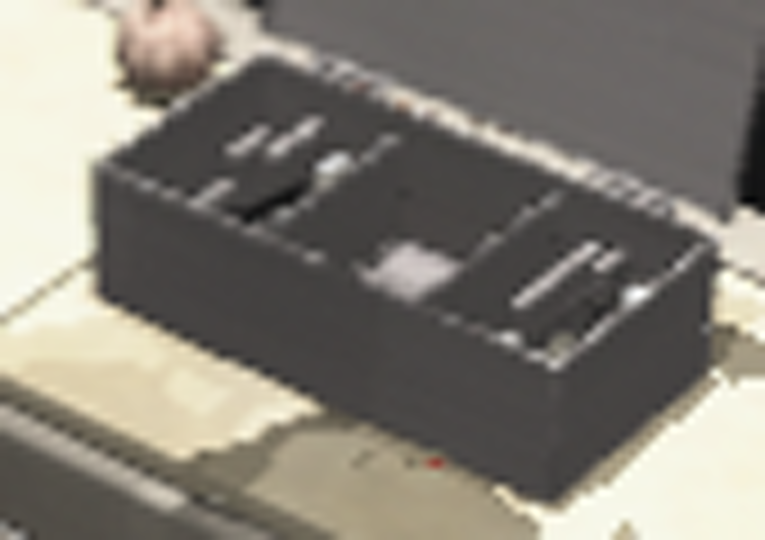

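Right plate's tab spans x 462–519 (≈57 mm, wide) against 26 mm on the left, so the grater is right.

>>> apply_moves([
  [0,0,0,0,0,0.143,174],
  [0,0,0,0,0,0.143,174],
  [0,0,0,0,0,0.143,174],
  [0,0,0,0,0,0.143,174],
  [0,0,0,0,0,0.143,174],
], grip_force=25)

```text
time: 11.5
tcp_pos: [405.6, -227.1, 263.5]
tool_rot: [0.001, 0.936, -0.352, -0.0]
force: [0.1, -0.2, -1.2]
grip_width: 29.9
```

>>> apply_moves([
  [0,0,0,0,0,0.143,174],
  [0,0,0,0,0,0.143,174],
  [0,0,0,0,0,0.143,174],
  [0,0,0,0,0,0.143,174],
  [0,0,0,0,0,0.143,174],
])

```text
time: 12.0
tcp_pos: [405.6, -227.2, 263.6]
tool_rot: [0.001, 0.754, -0.657, 0.0]
force: [0.0, 0.3, -0.1]
grip_width: 30.0
```

>>> apply_moves([
  [0,0,0,0,0,0.141,174],
  [0.03,-0.03,0,0,0,0,174],
  [0.03,-0.03,0,0,0,0,174],
  [0.029,-0.03,0.04,0,0,0,174],
  [0,0,0.04,0,0,0,174],
])

```text
time: 12.5
tcp_pos: [486.5, -308.3, 188.0]
tool_rot: [-0.002, -0.707, 0.707, -0.001]
force: [1.0, -0.2, -0.3]
grip_width: 29.9
```

>>> apply_moves([
  [0,0,0.04,0,0,0,174],
  [0,0,0.03,0,0,0,174],
  [0,0,0,0,0,0,174],
  [0,0,0,0,0,0,174],
  [0,0,0,0,0,0,174],
])

```text
time: 13.0
tcp_pos: [485.2, -305.5, 121.8]
tool_rot: [0.0, 0.707, -0.707, 0.001]
force: [-0.0, 0.0, -0.2]
grip_width: 29.9
```

Run:
```python
from h import *
f=grab_frame("scene");a=f["color"][190:265,245:345]; cv2.imwrite("pics/d.png",cv2.resize(a,(800,600),interpolation=cv2.INTER_CUBIC))
print(get_obs()["joint_positions"])
P=cloud(f).reshape(-1,3)
k=(P[:,0]>440)&(P[:,0]<545)&(P[:,1]>-365)&(P[:,1]<-265)&(P[:,2]>100)&(P[:,2]<170);Q=P[k]
for z in(100,125,150):
    q=Q[(Q[:,2]>=z)&(Q[:,2]<z+25)];print(z,len(q),np.round(np.median(q,0)),np.round(q.min(0)),np.round(q.max(0)))
```

```text
[-0.18037073  0.59321006  0.9308998   1.84598328 -0.56568228  0.99032347
 -0.57737338]
100 3 [ 489. -288.  122.] [ 478. -288.  120.] [ 495. -285.  125.]
125 45 [ 478. -294.  140.] [ 470. -336.  127.] [ 495. -280.  150.]
150 45 [ 479. -318.  159.] [ 468. -337.  150.] [ 494. -279.  170.]
```

View pics/d.png

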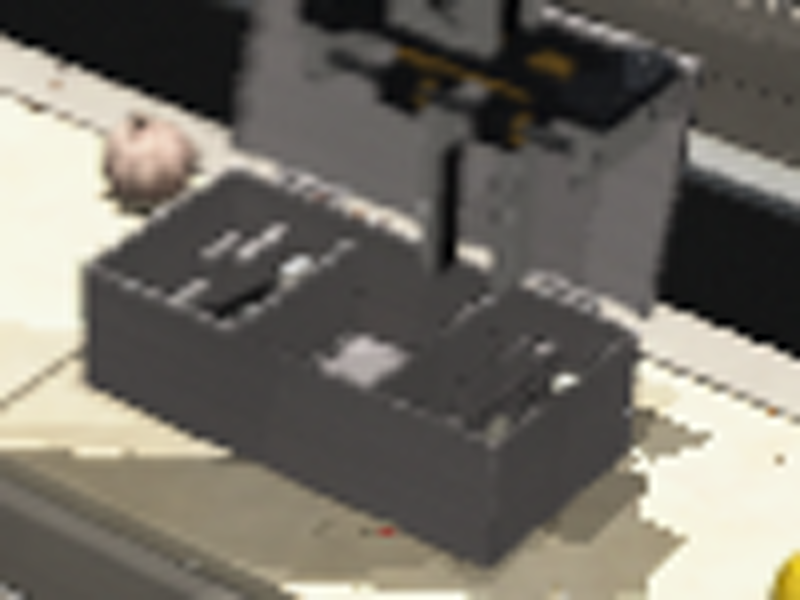

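>>> apply_moves([
  [0.0105,-0.008,0,0,0,0,174],
  [0,0,0,0,0,0,174],
  [0,0,0.02,0,0,0,174],
  [0,0,0.02,0,0,0,174],
  [0,0,0,0,0,0,174],
])

```text
time: 13.55
tcp_pos: [491.7, -314.5, 79.2]
tool_rot: [0.001, 0.707, -0.707, -0.001]
force: [0.9, 0.5, 0.6]
grip_width: 29.5
```

>>> apply_moves([
  [0,0,0.01,0,0,0,174],
  [0,0,0.01,0,0,0,174],
  [0,0,0.01,0,0,0,174],
  [0,0,0.005,0,0,0,174],
  [0,0,0,0,0,0,174],
])

```text
time: 14.05
tcp_pos: [492.0, -315.2, 44.6]
tool_rot: [0.0, 0.707, -0.707, -0.0]
force: [-1.0, 0.1, 0.4]
grip_width: 29.8
```

>>> apply_moves([
  [0,0,0,0,0,0,255],
  [0,0,0,0,0,0,255],
  [0,0,0,0,0,0,255],
  [0,0,0,0,0,0,255],
  [0,0,0,0,0,0,255],
])

```text
time: 14.55
tcp_pos: [492.5, -315.5, 45.6]
tool_rot: [0.0, 0.707, -0.707, 0.0]
force: [-0.2, 0.1, 3.7]
grip_width: 5.9
```

>>> apply_moves([
  [0,0,0,0,0,0,255],
  [0,0,0,0,0,0,255],
  [0,0,0,0,0,0,255],
  [0,0,0,0,0,0,255],
  [0,0,0,0,0,0,255],
])

```text
time: 15.05
tcp_pos: [492.5, -315.5, 45.5]
tool_rot: [0.0, 0.707, -0.707, 0.0]
force: [-0.3, 1.1, 5.6]
grip_width: 5.5
```

>>> apply_moves([
  [0,0,-0.008,0,0,0,255],
  [0,0,-0.01,0,0,0,255],
  [0,0,-0.01,0,0,0,255],
  [0,0,-0.01,0,0,0,255],
  [0,0,-0.01,0,0,0,255],
], grip_force=30)

```text
time: 15.55
tcp_pos: [492.5, -315.4, 94.4]
tool_rot: [0.0, 0.707, -0.707, 0.0]
force: [0.4, 0.8, -1.2]
grip_width: 6.0
```

>>> apply_moves([
  [0,0,-0.012,0,0,0,255],
  [0,0,-0.012,0,0,0,255],
  [0,0,-0.013,0,0,0,255],
  [0,0,-0.015,0,0,0,255],
  [0,0,-0.015,0,0,0,255],
])

```text
time: 16.05
tcp_pos: [492.3, -315.4, 161.7]
tool_rot: [0.0, 0.707, -0.707, 0.0]
force: [0.9, 0.4, -1.8]
grip_width: 5.8
```

>>> apply_moves([
  [0,0,-0.01,0,0,0,255],
  [0,0,-0.005,0,0,0,255],
  [0,0,0,0,0,0,255],
  [0,0,0,0,0,0,255],
  [0,0,0,0,0,0,255],
])

```text
time: 16.55
tcp_pos: [492.2, -315.1, 174.8]
tool_rot: [0.0, 0.707, -0.707, -0.0]
force: [0.4, 0.5, -2.1]
grip_width: 5.9
```

Run:
```python
from h import *
f=grab_frame("scene");a=f["color"][180:265,235:348]; cv2.imwrite("pics/e.png",cv2.resize(a,(798,600),interpolation=cv2.INTER_CUBIC))
P=cloud(f)
for k in("grater_center","slicer_center","caddy_lid"):
    for d in spot_in(f,k)[:2]:
        l,t,R,b=map(int,d["extent"]);Q=P[t:b+1,l:R+1].reshape(-1,3); print(k,round(d["conf"],2),(l,t,R,b),np.round(np.nanmedian(Q,0)))
P=P.reshape(-1,3)
for z in range(70,190,12):
    q=P[(P[:,0]>420)&(P[:,0]<556)&(abs(P[:,1]+315)<22)&(P[:,2]>=z)&(P[:,2]<z+12)]
    if len(q):print(z,len(q),np.round(np.median(q,0)),np.round(q.min(0)),np.round(q.max(0)))
```

```text
grater_center 0.77 (301, 206, 321, 225) [ 542. -318.  145.]
grater_center 0.34 (201, 169, 231, 211) [520. 223.   9.]
slicer_center 0.6 (266, 217, 278, 232) [ 503. -145.   50.]
caddy_lid 0.63 (275, 179, 327, 228) [ 564. -264.  154.]
70 23 [ 432. -313.   73.] [ 426. -335.   70.] [ 556. -293.   81.]
82 1 [ 553. -319.   86.] [ 553. -319.   86.] [ 553. -319.   86.]
130 26 [ 490. -318.  138.] [ 439. -321.  130.] [ 548. -313.  142.]
142 43 [ 484. -319.  148.] [ 437. -325.  142.] [ 538. -314.  154.]
154 39 [ 489. -318.  162.] [ 438. -325.  154.] [ 552. -314.  166.]
166 36 [ 479. -318.  171.] [ 435. -322.  166.] [ 552. -310.  178.]
178 42 [ 481. -319.  184.] [ 439. -330.  179.] [ 548. -313.  190.]
```

View pics/e.png

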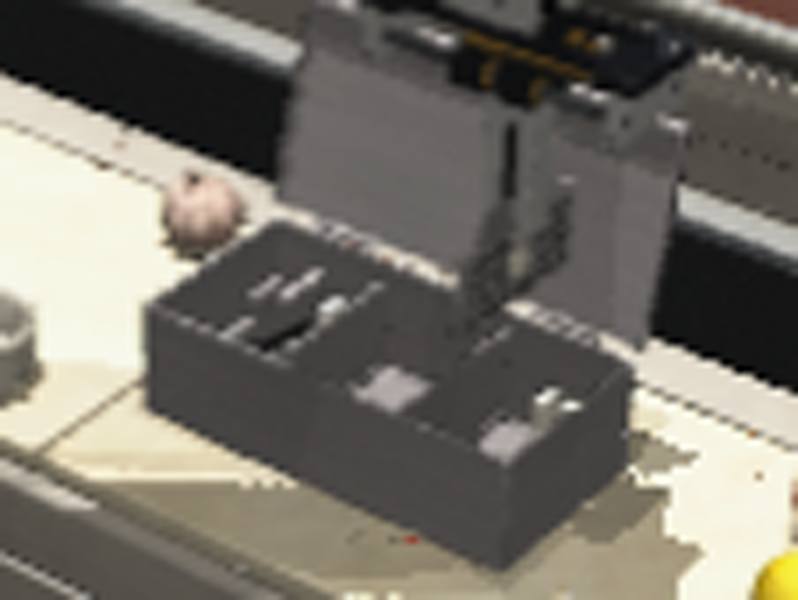

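Plate is clear of the caddy (span z≈130–184), slicer still in the left compartment, lid open. Next: move back, turn, then carry across.

>>> apply_moves([
  [0,0.015,0,0,0,0,255],
  [0,0.02,0,0,0,0,255],
  [0,0.015,0,0,0,-0.1,255],
  [0,0,0,0,0,-0.12,255],
  [0,0,0,0,0,-0.12,255],
])

```text
time: 17.25
tcp_pos: [442.1, -315.3, 175.3]
tool_rot: [0.0, 0.818, -0.575, 0.0]
force: [-0.1, 0.2, -2.6]
grip_width: 5.8
```

>>> apply_moves([
  [0,0,0,0,0,-0.12,255],
  [0,0,0,0,0,-0.12,255],
  [0,0,0,0,0,-0.12,255],
  [0,0,0,0,0,-0.12,255],
  [0,0,0,0,0,-0.12,255],
])

```text
time: 17.75
tcp_pos: [442.3, -315.4, 175.2]
tool_rot: [0.0, 0.951, -0.308, -0.0]
force: [1.3, -0.4, -1.9]
grip_width: 5.9
```

>>> apply_moves([
  [0,0,0,0,0,-0.12,255],
  [0,0,0,0,0,-0.12,255],
  [0,0,0,0,0,-0.12,255],
  [0,0,0,0,0,-0.12,255],
  [0,0,0,0,0,-0.12,255],
])

```text
time: 18.25
tcp_pos: [442.3, -315.4, 175.2]
tool_rot: [0.0, 1.0, -0.013, -0.0]
force: [0.0, 0.8, -2.0]
grip_width: 5.9
```

>>> apply_moves([
  [0,-0.03,0,0,0,-0.026,255],
  [-0.004,-0.04,0,0,0,0,255],
  [-0.004,-0.04,0,0,0,0,255],
  [0,-0.04,0,0,0,0,255],
  [0,-0.04,0,0,0,0,255],
])

```text
time: 18.75
tcp_pos: [435.7, -123.9, 175.2]
tool_rot: [0.0, 1.0, -0.002, 0.0]
force: [1.7, -0.1, -1.6]
grip_width: 5.7
```

>>> apply_moves([
  [0,-0.04,0,0,0,0,255],
  [0,-0.04,0,0,0,0,255],
  [0,-0.04,0,0,0,0,255],
  [0,-0.04,0,0,0,0,255],
  [0,-0.04,0,0,0,0,255],
])

```text
time: 19.25
tcp_pos: [436.7, 76.2, 175.2]
tool_rot: [0.0, 1.0, -0.002, 0.0]
force: [1.1, -0.9, -1.1]
grip_width: 5.8
```

>>> apply_moves([
  [0,-0.035,0.004,0,0,0,255],
  [0,-0.03,0.005,0,0,0,255],
  [0,-0.025,0.005,0,0,0,255],
  [0,-0.02,0.005,0,0,0,255],
  [0,-0.01,0,0,0,0,255],
])

```text
time: 19.75
tcp_pos: [437.0, 196.0, 155.3]
tool_rot: [0.001, 1.0, -0.001, -0.001]
force: [-0.6, 0.2, -1.2]
grip_width: 5.7
```

Run:
```python
from h import *
o=get_obs();print(np.round(o["tcp_pos"],1),np.round(o["tool_rot"],3),o["grip_width"])
for n in("scene","top"):
    f=grab_frame(n);P=cloud(f);np.save(n+"3.npy",P);Q=P.reshape(-1,3)
    if n=="scene": cv2.imwrite("pics/f.png",cv2.resize(f["color"][130:270,170:357],(800,599),interpolation=cv2.INTER_CUBIC))
    for k in("grater_center","slicer_center","caddy_lid"):
        for d in spot_in(f,k)[:1]: print(n,k,round(d["conf"],2),np.round(d["extent"]).tolist())
    q=Q[(Q[:,0]>472)&(Q[:,0]<500)&(Q[:,1]>120)&(Q[:,1]<280)&(Q[:,2]>100)&(Q[:,2]<178)];print(n,"front",len(q),np.median(q,0).round(),np.percentile(q,[3,97],axis=0).round().tolist())
    for z in range(105,186,10):
        q=Q[(abs(Q[:,0]-o["tcp_pos"][0])<22)&(Q[:,1]>100)&(Q[:,1]<300)&(Q[:,2]>=z)&(Q[:,2]<z+10)]
        if len(q):print(z,len(q),np.round(np.median(q,0)),np.round(q.min(0)),np.round(q.max(0)))
```

```text
[437.  196.  155.3] [ 0.001  1.    -0.001 -0.001] 5.679153104849154
scene grater_center 0.75 [196.0, 178.0, 217.0, 194.0]
scene slicer_center 0.65 [269.0, 218.0, 280.0, 232.0]
scene caddy_lid 0.7 [274.0, 181.0, 331.0, 227.0]
scene front 170 [488. 167. 147.] [[481.0, 140.0, 107.0], [497.0, 211.0, 177.0]]
105 3 [440. 183. 114.] [439. 153. 114.] [443. 237. 114.]
115 32 [438. 194. 120.] [430. 142. 115.] [448. 241. 125.]
125 33 [437. 189. 130.] [430. 137. 125.] [445. 240. 135.]
135 37 [437. 189. 140.] [428. 139. 136.] [445. 240. 145.]
145 29 [437. 187. 149.] [429. 143. 145.] [446. 246. 155.]
155 33 [437. 189. 160.] [428. 143. 155.] [447. 245. 165.]
165 28 [435. 188. 170.] [420. 143. 165.] [442. 243. 174.]
175 21 [436. 187. 179.] [421. 160. 175.] [455. 216. 185.]
185 19 [432. 185. 190.] [416. 161. 185.] [457. 204. 194.]
top grater_center 0.63 [119.0, 152.0, 137.0, 168.0]
top slicer_center 0.45 [290.0, 186.0, 298.0, 213.0]
top caddy_lid 0.95 [281.0, 154.0, 364.0, 179.0]
top front 43 [483. 154. 148.] [[480.0, 149.0, 108.0], [499.0, 167.0, 177.0]]
125 4 [431. 148. 127.] [431. 143. 126.] [431. 153. 129.]
135 3 [433. 142. 140.] [432. 142. 138.] [436. 145. 145.]
145 2 [431. 149. 149.] [431. 147. 149.] [431. 151. 150.]
155 3 [433. 143. 164.] [432. 143. 163.] [436. 146. 165.]
165 5 [435. 149. 167.] [432. 146. 166.] [435. 152. 170.]
```

View pics/f.png

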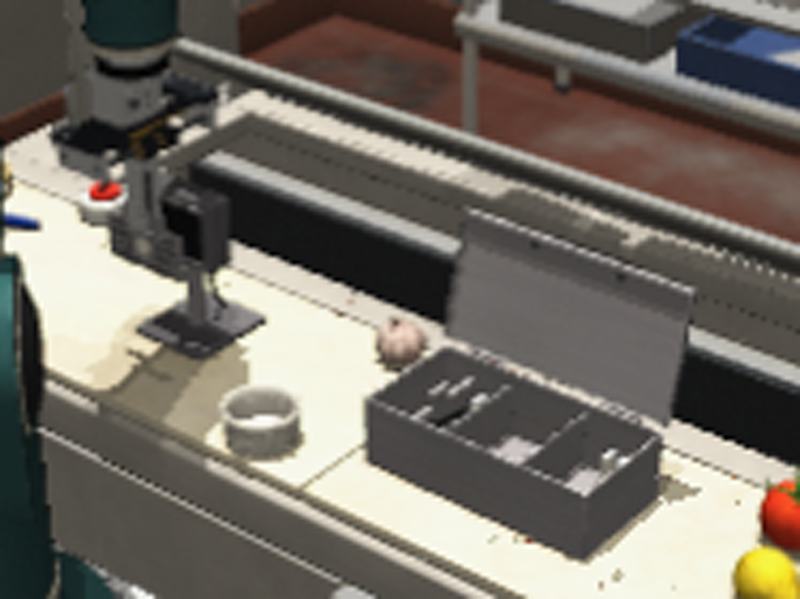

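Plate hangs square in front of the window, about 48 mm away; both cameras put it about 6 mm too far right, so I nudge and settle.

>>> apply_moves([
  [-0.002,-0.004,0,0,0,0,255],
  [0,-0.003,0,0,0,0,255],
  [0,0,0,0,0,0,255],
  [0,0,0,0,0,0,255],
  [0,0,0,0,0,0,255],
])

```text
time: 20.65
tcp_pos: [435.5, 201.6, 155.9]
tool_rot: [0.0, 1.0, -0.002, -0.0]
force: [0.3, -0.9, -1.6]
grip_width: 6.1
```

>>> apply_moves([
  [0,0,0,0,0,0,255],
  [0,0,0,0,0,0,255],
  [0,0,0,0,0,0,255],
  [0,0,0,0,0,0,255],
  [0,0,0,0,0,0,255],
])

```text
time: 21.15
tcp_pos: [435.5, 201.7, 156.0]
tool_rot: [0.0, 1.0, -0.002, -0.0]
force: [0.1, 0.0, -0.3]
grip_width: 5.4
```

Run:
```python
from h import *
o=get_obs();print(np.round(o["tcp_pos"],1),np.abs(o["dq"]).max(),o["grip_width"],np.round(o["force"],1))
finish_job()
```

```text
[435.5 201.7 156. ] 0.002223286457553633 5.382353581182467 [ 0.1  0.  -0.3]
the job is handed in; nothing more can be done
```

I opened the lid by its bar and laid it back, where it stayed open. I then drew the grating plate out of the right-hand compartment, turned it square and held it in front of the reader. I handed the job in at about 21 s; it reports no verdict.

**Plate choice:** I took the right-hand plate as the grater because its tab measured about 57 mm, against 26 mm for the left one.

**Last checks:**
- **Position:** the final arm position puts the plate's centre about 48 mm in front of the window and 140 mm above the worktop. That should be centred sideways to within a few millimetres. I took no picture after the final 6 mm nudge; this rests on the measured tool position.
- **Grip and stillness:** the finger opening was 5.4 mm on a 6 mm plate, the outside force was below 0.5 N, and the arm was still.
- **Rest of the scene:** the picture just before the nudge showed the lid open and the slicing plate in its compartment. The bystanders in view, including those near the path, looked undisturbed.

**What disagreed:**
- **Cameras:** they placed the reader's centre at y = 197 mm (scene) and 204 mm (top); I aimed between them at 202 mm.
- **Lid bar:** it sat about 3 mm further from the robot than the cameras showed. That gave a brief 24 N sideways force when I gripped it, which I relieved before lifting.

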